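# Half light on an etched specimen

### The arm

A 6-joint arm with a two-finger parallel gripper is mounted at the origin on a cart in front of the work surface, level with it; the furniture and walls round the work are solid. World frame = base frame: x ahead of the robot, y to its left, z up, the work surface at z = 0. Lengths are in m, angles in rad, forces in N, time in s.
With the tool pointing down it reaches from about 0.35 to 0.975 m from the base axis. Payload 4.9 kg.
Tool frame: the origin (TCP) lies on the mounting face of the last link; the fingertips stand 173 mm ahead of it and the grasp point (between the pads) lies 155 mm ahead of it; z points along the fingers, y is the direction in which the jaws open and shut (so a half turn about z gives the same grasp; the last joint's range is limited). The gripper opens to 85 mm and grips with 20 to 120 N. Pads are 22 mm wide; open, the fingers measure 114 mm over their backs; the gripper's body (76 mm by 85 mm) begins 54 mm behind the grasp point. The pads swing forward as they close: fully open they stand 13 mm farther back than shut.
Start: joints at [-1.244, 0.053, 1.613, -0, 1.476, -0.119], TCP at [0.269, -0.564, 0.405] pointing down, gripper open.
Joint ranges: [-3.01, 3.01], [-1.01, 2.22], [0.06, 2.58], [-1.02, 4.17], [0.09, 2.62], [-3.14, 3.14]. Speed limits (rad/s): [2.57, 2.57, 3.14, 3.14, 3.14, 3.14].

### API

Orientations are given as a unit quaternion [w, x, y, z].
In Python, from plant import manip gives the robot as it stands.
- The arm moves only by the tool play_rows, never from a script. Its argument "increments" is a list of rows, each an object with "offset": the shift along the tool's x, y, z in mm, a list of three; "twist": the turn about the tool's z in rad; "grip": the opening, from 0 (shut) to 1 (fully open). In form: [{"offset": [dx, dy, dz], "twist": twist, "grip": grip}, ...]. A call has 1 to 5 rows; each row is the pose to reach, as a shift and turn from the pose commanded when the call began, along the tool's axes at that moment; what a row does not reach only later rows make up. A row lasts 1/12 s, in which the tool goes at most 41.7 mm and 7.16 degrees, less where a joint would pass 70% of its speed; a pose out of reach is approached as far as the arm can. A call with a gripper value outside its range is refused whole. The fingers move at their own pace and stop on an object; the grip force is fixed at half the most. Time passes only in rows, so rows that repeat a pose let the fingers close. It gives the time, the measured TCP pose, the force and the opening at its end, in the units of the state.
- manip.state(): the state, without advancing time (a new reading comes with each control period).
- manip.grab_frame(name): name is "scene" or "top"; returns the picture (420x560x3 uint8, blue, green, red); there is no depth.
- manip.get_calibration(name): a dict with "fx", "fy", "cx", "cy" (pixels), "T" (4x4, takes a point from camera to world coordinates). Camera axes: x right, y down, z forward; pixel columns grow to the right and rows downward; lengths in m; the calibration is good to about 2 mm. A picture is of the moment at which its call begins. get_calibration takes no time and is no camera call.
- manip.job_done(): hands the job in, once; it reports no verdict.
Trained networks look in the newest picture that a camera, given by its name, has taken for a name from the list of things; names that differ only in an ending like _2 or _b are one class to them, and where a whole thing is asked for, a point or a joint stands for the part that bears it (a point fixed in the world has none). Each returns a list of dicts, best first, with "p" (0 to 1); they miss things now and then, are a little off and sometimes report something else, mostly with a low value. They report only what shows in the picture. A call takes as long as a camera call.
- manip.boxes_of(query, camera): "xyz" ([x, y, z] in m, in the coordinates of the camera as it stood for that picture, good to about 4 mm: the middle of the surface that is visible of it).
- manip.tip_of(query, camera): "xyz" ([x, y, z] in m, in the coordinates of the camera as it stood for that picture, good to about 4 mm: a listed point, or the origin of a listed thing).
The state is a dict: "time": time; "joint_pos": joint angles; "joint_vel": joint speeds; "joint_efforts": joint torques, N m; "tool_pos": TCP position; "tool_rot": TCP orientation; "contact_force": force on the tool from outside, world axes, zero at the start; "ft_torque": the same for the moment, N m; "gripper_width": opening from 0.0 (shut) to 1.0 (fully open).
Only numpy, scipy, OpenCV 4.12 (cv2) and the standard library are available. Lean on these libraries where they do the work, as an engineer would, in place of code of your own. Each camera call takes 0.05 s, during which the arm holds its last target. There are 200 camera calls.

### The job

Start the raking-light lamp: with its shutter still shut, press the button on top of the lamp fully down and let it come back up. Then, with the fingers on the shutter's grip, slide the shutter open against its spring to the long middle mark, so that just half of the window is uncovered, never letting it go beyond three quarters open, and finish while still holding it there, because the spring shuts it as soon as it is let go. Leave the specimen in its seat in front of the lamp and the small things round the lamp undisturbed.

Things in the scene. Friction and masses are not known exactly. Their poses are not given: they have to be found in the camera images.
- lamp: White lamphouse, fixed: 85 mm deep (x 0 to 85), 170 wide (y -85 to 85), top 110 mm above the worktop; black battery behind it (to x 109); base plate from x -100 to 90. Origin on the worktop under the middle of the front face; -x points out of the front (to the robot, give or take the yaw), +y the way the shutter opens, z up. Window 52 mm wide in the front, centre (0, -33, 70) mm.
- shutter (a joint): Opening of the sprung shutter, a dark steel plate over the window that slides aside behind a white cover panel with screws: 0 = shut (as found), 0.060 m = fully open, growing along the lamp's +y; half travel is 0.030. The spring pushes it shut with 2.5 N at 0, 7.9 N at half, 13.3 N at full; friction 0.3 N.
- shutter_grip: Aluminium grip block on a stem above the shutter, moving with it: 22 mm along the lamp's x, 16 mm along y, 36 mm high. Same axes as the lamp. Origin: centre of its underside, 122 mm above the worktop (12 mm above the lamp's top); shut, it is at (-10.5, -31) mm in the lamp's frame. A pointer at its foot runs along the scale on the roof.
- half_mark (a point): The long middle mark of the scale of five white marks on the roof's front edge, where the pointer stands at half travel; at (13, -1, 112) mm in the lamp's frame. At half travel grip and mark have the same y in the lamp's frame.
- start_button (a joint): Travel of the start button, pressed straight down: 0 = up, 0.006 m = fully down, which takes 5 N; a spring brings it back up.
- start_button_top (a point): Centre of the top face of the grey start button, 26 mm across, in a round dark housing on the roof of the lamp, at (50, 58) mm in the lamp's frame.
- specimen: Black cylindrical specimen mount, 30 mm across and 18 mm high, lying loose in the shallow cup of the stage in front of the window. Origin: centre of its underside, at (-60, -33, 26) mm in the lamp's frame.
- loupe: Black stand loupe, 42 mm across, 37 mm high, standing on the worktop to the left of the lamp. Origin: centre of its underside.
- petri_dish: Glass dish with cut samples, 68 mm across, 16 mm high, on the worktop. Origin: centre of its underside.
- vial_1: Small vial, 24 mm across, 52 mm high, standing on the worktop to the right of the lamp. Origin: centre of its underside.
- vial_2: Small vial, 24 mm across, 52 mm high, next to the other. Origin: centre of its underside.

How it is judged:
On the way, in this order (a step that is already met when the one before it is completed fails the run):
1. the start button is pressed fully down (at least 5 of its 6 mm) while the shutter is shut (open by less than 4 mm) (value of joint start_button above 0.005 m and value of joint shutter below 0.004 m), for 0.05 s.
2. the start button has come back up, the shutter being still shut (value of joint start_button below 0.001 m and value of joint shutter below 0.004 m), for 0.1 s.
At the end, for the whole second after the job is handed in: The fingers hold the shutter's grip (more than 3 N of contact) and the shutter stands still at half travel, 30 mm open, within 4.5 mm either way; the start button is up. The program finishes in this hold, and it lasts through the following second (value of joint shutter between 0.0255 and 0.0345 m and velocity of joint shutter between -0.01 and 0.01 m/s and contact force between the fingers and shutter_grip above 3 N and value of joint start_button below 0.001 m); the arm keeps its last pose, push and grip.
It fails at once if the shutter opened beyond three quarters (45 mm), so that the specimen is overexposed (value of joint shutter above 0.045 m).
It fails at once if the specimen knocked out of its seat (moved more than 8 mm) (distance of specimen from where it was at the start of the episode above 0.008 m).
It fails at once if the loupe, the dish or a vial moved more than 25 mm (distance of any of loupe, petri_dish, vial_1, vial_2 from where it was at the start of the episode above 0.025 m).
It also fails if it takes over 45 s, if anything falls off the work surface, if the arm or the gripper's body presses on something with over 40 N, if the wrist force passes 120 N, or if a joint passes its speed limit or range.

## Working session

There is one attempt and no reset: what is moved stays moved. The work goes in short steps, Python scripts to look and compute and a tool call to move; the robot and the scene stay as the last step left them, time stands still between calls to the robot, and variables do not carry over. Pictures are saved under pics/ and viewed, about 8 in all and at most 12, crops included, and the job is handed in when it is done.

Besides the shell and the picture viewer there is one more tool, called after "Call:" by a JSON object that holds its "method" and its "body", one argument or row to a line. play_rows: Moves the arm, as the interface text tells. Its arguments: {"type":"object","properties":{"increments":{"type":"array"}},"required":["increments"]}

```bash
mkdir -p pics; cat > h.py <<'E'
import numpy as np, cv2
from scipy.spatial.transform import Rotation as R
from plant import manip
def rot(q): return R.from_quat(q,scalar_first=True).as_matrix()
def w(cam,p):
    T=np.array(manip.get_calibration(cam)["T"]); return T[:3,:3]@np.array(p)+T[:3,3]
E
python3 - <<'E'
from h import *
s=manip.state(); print(s); print(rot(s["tool_rot"]).round(3))
ims=[manip.grab_frame(c) for c in("scene","top")]
for c,i in zip(("scene","top"),ims): cv2.imwrite(f"pics/{c}0.png",i)
for c in("scene","top"):
    print(c,np.array(manip.get_calibration(c)["T"]).round(3).tolist())
    for q in("lamp","shutter_grip","half_mark","start_button_top","specimen","loupe","petri_dish","vial_1"):
        print(c,q,[(round(d["p"],2),w(c,d["xyz"]).round(4).tolist()) for d in manip.tip_of(q,c)[:2]])
print(manip.state()["time"])
E
```

```text
{'time': 0.0, 'joint_pos': array([-1.24400962e+00,  5.33775576e-02,  1.61428828e+00, -1.60828006e-06,
        1.47601198e+00, -1.18996100e-01]), 'joint_vel': array([-0.00044337, -0.00026635,  0.00093952,  0.00116301, -0.0010122 ,
        0.00135957]), 'joint_efforts': array([ 7.69976687e-04, -3.93688095e+01, -3.70170450e+01, -1.45359104e-04,
        7.05546045e-03,  1.25467321e-05]), 'tool_pos': array([ 0.26939442, -0.56366689,  0.40345324]), 'tool_rot': array([-1.03687708e-03,  9.75261833e-01,  2.21050377e-01, -1.08920741e-04]), 'contact_force': array([0.00382201, 0.25507579, 0.30744886]), 'ft_torque': array([ 0.05006195, -0.02007286,  0.03038065]), 'gripper_width': 0.9988706958562826}
[[ 0.902  0.431 -0.001]
 [ 0.431 -0.902  0.002]
 [ 0.    -0.002 -1.   ]]
scene [[-0.686, -0.494, 0.533, 0.032], [-0.727, 0.445, -0.523, 0.515], [0.021, -0.747, -0.665, 0.68], [0.0, 0.0, 0.0, 1.0]]
scene lamp [(0.86, [0.5149, -0.0351, 0.0016])]
scene shutter_grip [(0.89, [0.5042, -0.0637, 0.1219])]
scene half_mark [(0.76, [0.53, -0.0334, 0.1145])]
scene start_button_top [(0.58, [0.5672, 0.0224, 0.1347]
[... 190 characters left out ...]
0.69, [0.4486, 0.1039, 0.0022])]
scene vial_1 [(0.65, [0.6601, -0.2295, -0.0023]), (0.52, [0.6256, -0.2441, -0.0002])]
top [[-0.027, -0.98, 0.195, 0.279], [-1.0, 0.024, -0.017, 0.053], [0.012, -0.195, -0.981, 1.31], [0.0, 0.0, 0.0, 1.0]]
top lamp [(0.89, [0.5163, -0.0297, 0.004])]
top shutter_grip [(0.6, [0.5044, -0.0597, 0.1235]), (0.28, [0.516, -0.0279, 0.0023])]
top half_mark [(0.8, [0.536, -0.0306, 0.1088])]
top start_button_top [(0.66, [0.5669, 0.0272, 0.131])]
top specimen [(0.62, [0.4593, -0.064, 0.0281])]
top loupe [(0.56, [0.4511, 0.1121, 0.0036])]
top petri_dish [(0.66, [0.3327, 0.3056, -0.0001])]
top vial_1 [(0.63, [0.6318, -0.2424, 0.0025]), (0.59, [0.6585, -0.2249, 0.0016])]
0.9
```

View pics/scene0.png

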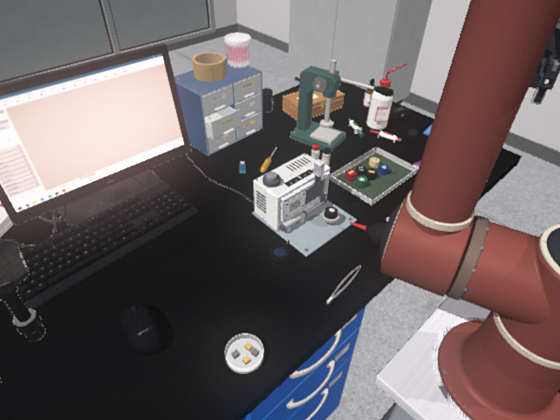

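```bash
python3 - <<'E'
from h import *
# lamp pose fit (yaw + xy) from both cameras' averages
L=np.array([[0,0],[-10.5,-31],[13,-1],[50,58],[-60,-33]])/1e3
W=np.array([[.5156,-.0324],[.5043,-.0617],[.533,-.032],[.567,.0248],[.459,-.0659]])
a,b=L-L.mean(0),W-W.mean(0)
th=np.arctan2((a[:,0]*b[:,1]-a[:,1]*b[:,0]).sum(),(a*b).sum())
Rm=np.array([[np.cos(th),-np.sin(th)],[np.sin(th),np.cos(th)]]); o=W.mean(0)-Rm@L.mean(0)
print(th,np.degrees(th),o,"res mm",((W-(L@Rm.T+o))*1e3).round(1).tolist())
print("grip",Rm@[-.0105,-.031]+o,"half",Rm@[-.0105,-.001]+o,"btn",Rm@[.05,.058]+o)
E
```

```text
-0.0006969795844909713 -0.03993398859811442 [ 0.51728098 -0.03204105] res mm [[-1.7, -0.4], [-2.5, 1.3], [2.7, 1.1], [-0.3, -1.1], [1.7, -0.9]]
grip [ 0.50675937 -0.06303372] half [ 0.50678028 -0.03303373] btn [0.56732139 0.02592409]
```

View pics/top0.png

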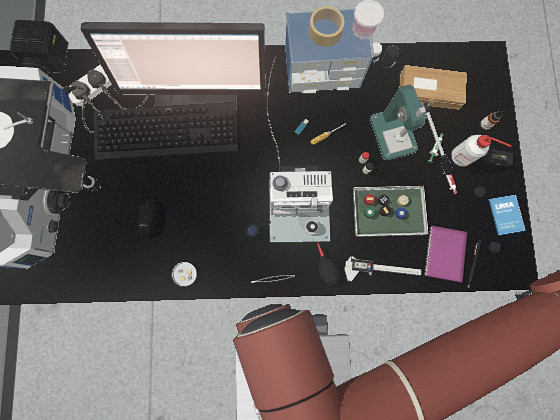

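The scene view shows the lamp around pixel (295,195) and the specimen at (331,213). The loupe is at (281,253), the dish at (244,353) and the vials at (316,152). In the top view the lamp is square to the image axes with a yaw near 0, its button is at (281,182), and the path to it is clear.

Call:
{"method": "play_rows", "body": {
  "increments": [
    {"offset": [41, -9, 0], "twist": 0.12, "grip": 0},
    {"offset": [70, -40, 0], "twist": 0.24, "grip": 0},
    {"offset": [105, -75, 0], "twist": 0.36, "grip": 0},
    {"offset": [138, -103, 0], "twist": 0.445, "grip": 0},
    {"offset": [168, -130, 0], "twist": 0.445, "grip": 0}
  ]
}}

```text
time: 1.32
tool_pos: [0.3617, -0.3811, 0.4047]
tool_rot: [0.0, 1.0, -0.001, 0.0]
contact_force: [1.2, -0.5, 0.1]
gripper_width: 0.302
```

```bash
cat > go.py <<'E'
from h import *
import sys
t=np.array(list(map(float,sys.argv[1:4])))
s=manip.state(); M=rot(s["tool_rot"]); print(s["time"],s["tool_pos"].round(4),"yaw",np.arctan2(M[1,0],M[0,0]).round(4),s["gripper_width"],s["contact_force"].round(2))
print("z",M[:,2].round(4),"go mm",((M.T@(t-s["tool_pos"]))*1e3).round(1))
E
python3 go.py .567 .026 .40
```

```text
1.3167 [ 0.3617 -0.3811  0.4047] yaw -0.0029 0.30196384213088956 [ 1.19 -0.46  0.13]
z [ 3.e-04 -1.e-04 -1.e+00] go mm [ 204.2 -407.7    4.7]
```

Call:
{"method": "play_rows", "body": {
  "increments": [
    {"offset": [18, -36, 0], "twist": 0, "grip": 0},
    {"offset": [36, -72, 0], "twist": 0, "grip": 0},
    {"offset": [54, -108, 0], "twist": 0, "grip": 0},
    {"offset": [72, -144, 0], "twist": 0, "grip": 0},
    {"offset": [90, -180, 0], "twist": 0, "grip": 0}
  ]
}}

```text
time: 1.73
tool_pos: [0.4516, -0.2008, 0.4051]
tool_rot: [0.0, 1.0, 0.0, 0.0]
contact_force: [0.8, -0.7, 0.0]
gripper_width: 0.002
```

Call:
{"method": "play_rows", "body": {
  "increments": [
    {"offset": [18, -36, 0], "twist": 0, "grip": 0},
    {"offset": [36, -72, 0], "twist": 0, "grip": 0},
    {"offset": [54, -108, 0], "twist": 0, "grip": 0},
    {"offset": [72, -144, 0], "twist": 0, "grip": 0},
    {"offset": [90, -178, 0], "twist": 0, "grip": 0}
  ]
}}

```text
time: 2.15
tool_pos: [0.5415, -0.0224, 0.405]
tool_rot: [0.0, 1.0, 0.001, 0.0]
contact_force: [0.4, 0.1, -0.2]
gripper_width: -0.0
```

Call:
{"method": "play_rows", "body": {
  "increments": [
    {"offset": [11, -21, 0], "twist": 0, "grip": 0},
    {"offset": [22, -42, 0], "twist": 0, "grip": 0},
    {"offset": [22, -42, 15], "twist": 0, "grip": 0},
    {"offset": [22, -42, 40], "twist": 0, "grip": 0},
    {"offset": [22, -42, 65], "twist": 0, "grip": 0}
  ]
}}

```text
time: 2.57
tool_pos: [0.5636, 0.018, 0.3403]
tool_rot: [0.0, 1.0, 0.001, 0.002]
contact_force: [0.3, -0.1, -0.1]
gripper_width: -0.0
```

```bash
python3 go.py .567 .026 .307; python3 - <<'E'
from h import *
for c in("scene","top"):
    i=manip.grab_frame(c); cv2.imwrite(f"pics/{c}1.png",i)
    if c=="scene": a=cv2.resize(i[120:270,220:370],(600,600),interpolation=cv2.INTER_CUBIC); cv2.imwrite("pics/c1.png",a)
E
python3 go.py .567 .026 .307
```

```text
2.5667 [0.5636 0.018  0.3403] yaw 0.0021 -0.0002633626123281359 [ 0.34 -0.08 -0.13]
z [ 3.1e-03 -4.0e-04 -1.0e+00] go mm [ 3.3 -8.  33.3]
2.6667 [0.5615 0.0177 0.3346] yaw 0.0013 0.0035109167950479465 [ 0.34 -0.51 -0.22]
z [-9.3e-03  9.0e-04 -1.0e+00] go mm [ 5.8 -8.2 27.5]
```

View pics/c1.png

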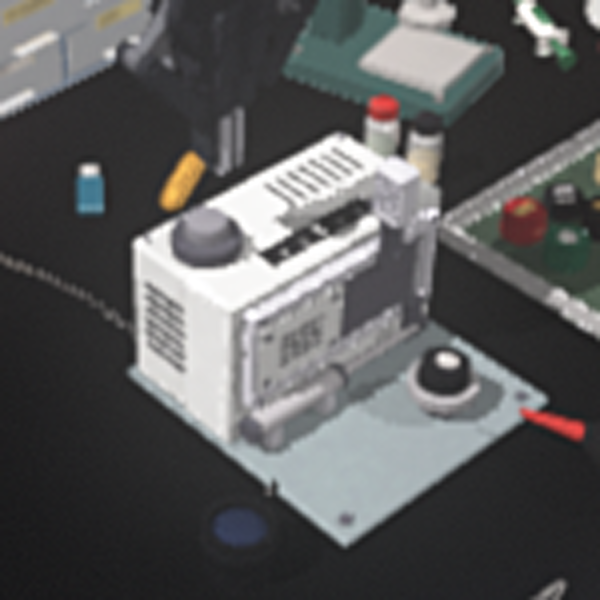

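The crop shows the closed fingertips at crop (230,165), full-image pixel (277,161), still above and beyond the button at crop (208,222). I'll check this numerically.

```bash
python3 - <<'E'
from h import *
def px(c,P):
    k=manip.get_calibration(c);T=np.linalg.inv(np.array(k["T"]));p=T[:3,:3]@np.array(P)+T[:3,3]
    return round(k["fx"]*p[0]/p[2]+k["cx"],1),round(k["fy"]*p[1]/p[2]+k["cy"],1)
def ray(c,u,v,z):
    k=manip.get_calibration(c);T=np.array(k["T"]);d=T[:3,:3]@[(u-k["cx"])/k["fx"],(v-k["cy"])/k["fy"],1];o=T[:3,3]
    return (o+d*(z-o[2])/d[2]).round(4)
print("tip px",px("scene",[.5615,.0177,.1616]),"btn at z.13",px("scene",[.567,.026,.132]))
# crop: button top center approx (208,222)
f=lambda x,y:(220+x/4-.4,120+y/4-.4)
print("btn",ray("scene",*f(208,224),.132))
for n,p,z in(("front-left roof corner",(240,312),.11),("rear-left roof corner",(137,243),.11),("rear-right",(342,136),.11),("baseFL?",(347,545),.003),("baseBL",(130,372),.003),("baseFR",(548,402),.003)): print(n,ray("scene",*f(*p),z))
for c in("scene","top"): print([(round(d["p"],2),w(c,d["xyz"]).round(4).tolist()) for d in manip.tip_of("start_button_top",c)[:2]])
E
```

```text
tip px (np.float64(275.1), np.float64(163.4)) btn at z.13 (np.float64(270.6), np.float64(174.6))
btn [0.5627 0.0268 0.132 ]
front-left roof corner [0.514  0.0474 0.11  ]
rear-left roof corner [0.5979 0.0495 0.11  ]
rear-right [ 0.5953 -0.1164  0.11  ]
baseFL? [0.4188 0.0524 0.003 ]
baseBL [0.6082 0.0497 0.003 ]
baseFR [ 0.4165 -0.1224  0.003 ]
[(0.63, [0.5668, 0.0248, 0.1321])]
[(0.6, [0.5689, 0.0318, 0.1318])]
```

Call:
{"method": "play_rows", "body": {
  "increments": [
    {"offset": [0, 0, 5], "twist": 0, "grip": 0},
    {"offset": [0, 0, 15], "twist": 0, "grip": 0},
    {"offset": [0, 0, 15], "twist": 0, "grip": 0},
    {"offset": [0, 0, 15], "twist": 0, "grip": 0}
  ]
}}

```text
time: 3.1
tool_pos: [0.563, 0.0172, 0.3245]
tool_rot: [-0.0, 1.0, 0.0, -0.0]
contact_force: [0.1, -1.0, 0.0]
gripper_width: -0.002
```

```bash
python3 go.py .566 .026 .305
```

```text
3.1 [0.563  0.0172 0.3245] yaw 0.0006 -0.002079017344351745 [ 0.09 -0.96  0.03]
z [-5.e-04  1.e-04 -1.e+00] go mm [ 3.1 -8.8 19.5]
```

Call:
{"method": "play_rows", "body": {
  "increments": [
    {"offset": [3, -9, 0], "twist": 0, "grip": 0},
    {"offset": [3, -9, 6], "twist": 0, "grip": 0},
    {"offset": [3, -9, 12], "twist": 0, "grip": 0},
    {"offset": [3, -9, 14], "twist": 0, "grip": 0},
    {"offset": [3, -9, 14], "twist": 0, "grip": 0}
  ]
}}

```text
time: 3.52
tool_pos: [0.5657, 0.0264, 0.3093]
tool_rot: [-0.0, 1.0, 0.0, -0.001]
contact_force: [-0.4, 0.2, -0.4]
gripper_width: -0.001
```

```bash
python3 - <<'E'
from h import *
i=manip.grab_frame("scene"); cv2.imwrite("pics/c2.png",cv2.resize(i[120:240,230:350],(600,600),interpolation=cv2.INTER_CUBIC))
E
python3 go.py .566 .026 .305
```

```text
3.5667 [0.5658 0.0264 0.3099] yaw 0.0008 -0.0007467493788246842 [ 0.43 -0.06 -0.19]
z [-1.4e-03  1.0e-04 -1.0e+00] go mm [0.2 0.4 4.9]
```

View pics/c2.png

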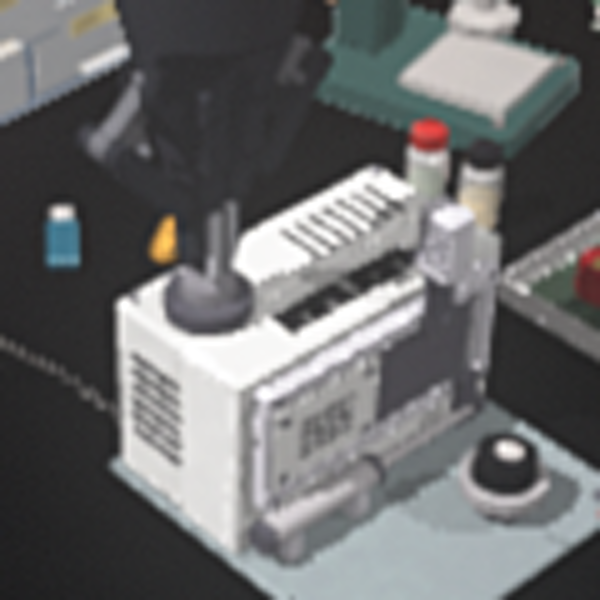

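The crop shows the closed fingers just over the button: tip at crop (218,275), housing centred at about (208,290). I'll press gently.

Call:
{"method": "play_rows", "body": {
  "increments": [
    {"offset": [0, 0, 2], "twist": 0, "grip": 0},
    {"offset": [0, 0, 4], "twist": 0, "grip": 0},
    {"offset": [0, 0, 6], "twist": 0, "grip": 0},
    {"offset": [0, 0, 7], "twist": 0, "grip": 0},
    {"offset": [0, 0, 7], "twist": 0, "grip": 0}
  ]
}}

```text
time: 3.98
tool_pos: [0.5662, 0.0262, 0.3039]
tool_rot: [0.0, 1.0, 0.0, 0.0]
contact_force: [-1.3, 0.6, 1.4]
gripper_width: -0.001
```

Call:
{"method": "play_rows", "body": {
  "increments": [
    {"offset": [0, 0, 1], "twist": 0, "grip": 0},
    {"offset": [0, 0, 2], "twist": 0, "grip": 0},
    {"offset": [0, 0, 3], "twist": 0, "grip": 0},
    {"offset": [0, 0, 4], "twist": 0, "grip": 0},
    {"offset": [0, 0, 4], "twist": 0, "grip": 0}
  ]
}}

```text
time: 4.4
tool_pos: [0.5662, 0.0263, 0.3]
tool_rot: [0.0, 1.0, 0.0, 0.0]
contact_force: [-0.7, -0.5, 5.0]
gripper_width: 0.001
```

Call:
{"method": "play_rows", "body": {
  "increments": [
    {"offset": [0, 0, 1], "twist": 0, "grip": 0},
    {"offset": [0, 0, 2], "twist": 0, "grip": 0},
    {"offset": [0, 0, 3], "twist": 0, "grip": 0},
    {"offset": [0, 0, 3], "twist": 0, "grip": 0},
    {"offset": [0, 0, 3], "twist": 0, "grip": 0}
  ]
}}

```text
time: 4.82
tool_pos: [0.5664, 0.0263, 0.2993]
tool_rot: [0.0, 1.0, 0.0, 0.0]
contact_force: [-6.5, 0.2, 14.6]
gripper_width: -0.002
```

The button has bottomed: first contact was at about 0.1323 m and the stop at 0.1263 m, so 6 mm of travel. I'll lift off and go to above the grip.

Call:
{"method": "play_rows", "body": {
  "increments": [
    {"offset": [0, 0, -12], "twist": 0, "grip": 0},
    {"offset": [0, 0, -30], "twist": 0, "grip": 0},
    {"offset": [0, 0, -60], "twist": 0, "grip": 0},
    {"offset": [0, 0, -90], "twist": 0, "grip": 0.5},
    {"offset": [0, 0, -90], "twist": 0, "grip": 0.6}
  ]
}}

```text
time: 5.23
tool_pos: [0.5674, 0.0263, 0.3936]
tool_rot: [0.0, 1.0, 0.0, 0.006]
contact_force: [0.4, -0.6, 1.0]
gripper_width: 0.271
```

Call:
{"method": "play_rows", "body": {
  "increments": [
    {"offset": [-15, 22, 0], "twist": 0, "grip": 0.6},
    {"offset": [-30, 44, 0], "twist": 0, "grip": 0.6},
    {"offset": [-45, 66, 0], "twist": 0, "grip": 0.6},
    {"offset": [-60, 88, 0], "twist": 0, "grip": 0.6},
    {"offset": [-60, 88, 0], "twist": 0, "grip": 0.6}
  ]
}}

```text
time: 5.65
tool_pos: [0.5045, -0.064, 0.3858]
tool_rot: [0.001, 1.0, -0.001, -0.001]
contact_force: [-0.5, -0.1, -0.5]
gripper_width: 0.599
```

```bash
python3 - <<'E'
from h import *
i=manip.grab_frame("scene"); cv2.imwrite("pics/c3.png",cv2.resize(i[120:240,230:350],(600,600),interpolation=cv2.INTER_CUBIC))
for q in("shutter_grip","half_mark"): print(q,[(round(d["p"],2),w("scene",d["xyz"]).round(4).tolist()) for d in manip.tip_of(q,"scene")[:2]])
E
python3 go.py .506 -.062 .298
```

```text
shutter_grip [(0.67, [0.5062, -0.0628, 0.1235])]
half_mark [(0.91, [0.5313, -0.034, 0.1123])]
5.8 [ 0.5061 -0.0617  0.3863] yaw 0.0002 0.5989162202649145 [0.04 0.08 0.26]
z [-0.e+00  6.e-04 -1.e+00] go mm [-0.1  0.4 88.3]
```

View pics/c3.png

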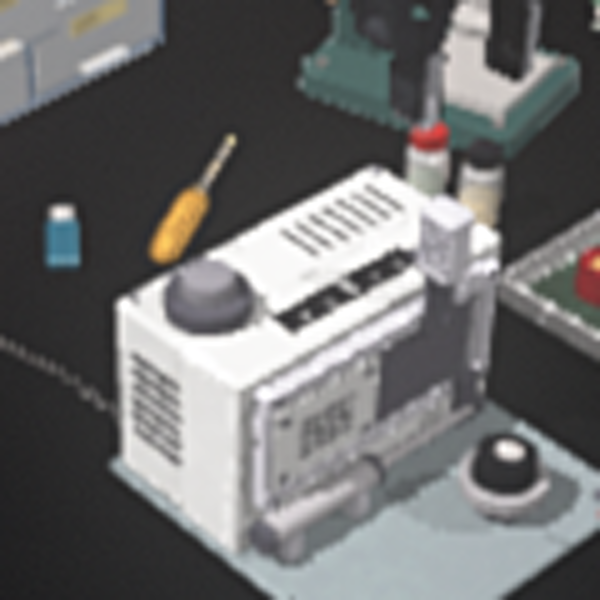

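The button is back up, the shutter is shut with the grip at crop (447,235), and the fingers are above it. Next I descend and close.

Call:
{"method": "play_rows", "body": {
  "increments": [
    {"offset": [0, 0, 25], "twist": 0, "grip": 0.6},
    {"offset": [0, 0, 50], "twist": 0, "grip": 0.6},
    {"offset": [0, 0, 72], "twist": 0, "grip": 0.6},
    {"offset": [0, 0, 88], "twist": 0, "grip": 0.6},
    {"offset": [0, 0, 88], "twist": 0, "grip": 0.6}
  ]
}}

```text
time: 6.22
tool_pos: [0.505, -0.0604, 0.294]
tool_rot: [-0.001, 1.0, 0.001, -0.004]
contact_force: [-0.0, -0.5, -0.0]
gripper_width: 0.6
```

Call:
{"method": "play_rows", "body": {
  "increments": [
    {"offset": [0, 0, 0], "twist": 0, "grip": 0.4},
    {"offset": [0, 0, 0], "twist": 0, "grip": 0.3},
    {"offset": [0, 0, 0], "twist": 0, "grip": 0.0},
    {"offset": [0, 0, 0], "twist": 0, "grip": 0.0},
    {"offset": [0, 0, 0], "twist": 0, "grip": 0.0}
  ]
}}

```text
time: 6.63
tool_pos: [0.5069, -0.0621, 0.3007]
tool_rot: [0.001, 1.0, 0.0, 0.002]
contact_force: [0.5, -3.1, 3.6]
gripper_width: 0.175
```

```bash
python3 - <<'E'
from h import *
manip.grab_frame("scene")
for q in("shutter_grip","half_mark"): print(q,[(round(d["p"],2),w("scene",d["xyz"]).round(4).tolist()) for d in manip.tip_of(q,"scene")[:2]])
E
python3 go.py .506 -.032 .298
```

```text
shutter_grip [(0.92, [0.5053, -0.0606, 0.1234]), (0.6, [0.5654, 0.0207, 0.1336])]
half_mark [(0.93, [0.5311, -0.0359, 0.1114])]
6.7833 [ 0.5069 -0.0622  0.3006] yaw 0.0002 0.17809966891046697 [-0.03 -2.19  6.05]
z [ 0.0035 -0.0014 -1.    ] go mm [ -0.9 -30.2   2.6]
```

Call:
{"method": "play_rows", "body": {
  "increments": [
    {"offset": [0, -4, 0], "twist": 0, "grip": 0},
    {"offset": [0, -9, 0], "twist": 0, "grip": 0},
    {"offset": [0, -14, 0], "twist": 0, "grip": 0},
    {"offset": [0, -19, 0], "twist": 0, "grip": 0},
    {"offset": [0, -23, 0], "twist": 0, "grip": 0}
  ]
}}

```text
time: 7.2
tool_pos: [0.507, -0.0395, 0.3006]
tool_rot: [0.002, 1.0, 0.0, 0.002]
contact_force: [2.5, -6.6, 4.8]
gripper_width: 0.176
```

Call:
{"method": "play_rows", "body": {
  "increments": [
    {"offset": [0, -3, 0], "twist": 0, "grip": 0},
    {"offset": [0, -6, 0], "twist": 0, "grip": 0},
    {"offset": [0, -7, 0], "twist": 0, "grip": 0},
    {"offset": [0, -7, 0], "twist": 0, "grip": 0},
    {"offset": [0, -7, 0], "twist": 0, "grip": 0}
  ]
}}

```text
time: 7.62
tool_pos: [0.5071, -0.0328, 0.3007]
tool_rot: [0.002, 1.0, 0.0, 0.002]
contact_force: [1.8, -7.8, 4.0]
gripper_width: 0.175
```

```bash
python3 - <<'E'
from h import *
i=manip.grab_frame("scene"); cv2.imwrite("pics/c4.png",cv2.resize(i[130:230,240:340],(600,600),interpolation=cv2.INTER_CUBIC))
for q in("shutter_grip","half_mark"): print(q,[(round(d["p"],2),w("scene",d["xyz"]).round(4).tolist()) for d in manip.tip_of(q,"scene")[:2]])
E
python3 go.py .506 -.032 .298
```

```text
shutter_grip [(0.72, [0.5031, -0.0328, 0.1223])]
half_mark [(0.84, [0.5313, -0.0332, 0.1139])]
7.7667 [ 0.5071 -0.0329  0.3007] yaw 0.0001 0.17678340874541407 [ 1.8  -8.54  2.77]
z [ 0.0046 -0.004  -1.    ] go mm [-1.1 -0.9  2.7]
```

View pics/c4.png

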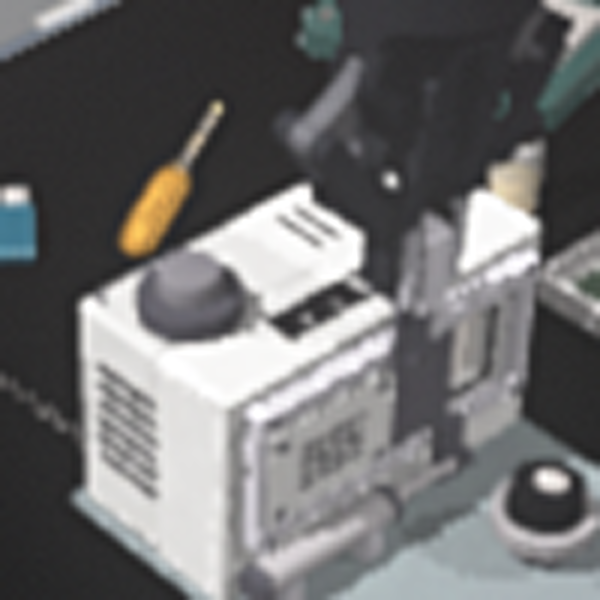

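The crop shows the fingers on the grip, the window about half uncovered, the button up and the specimen in its cup. I'll hold for a moment to check that it is steady.

Call:
{"method": "play_rows", "body": {
  "increments": [
    {"offset": [0, 0, 0], "twist": 0, "grip": 0},
    {"offset": [0, 0, 0], "twist": 0, "grip": 0},
    {"offset": [0, 0, 0], "twist": 0, "grip": 0},
    {"offset": [0, 0, 0], "twist": 0, "grip": 0},
    {"offset": [0, 0, 0], "twist": 0, "grip": 0}
  ]
}}

```text
time: 8.18
tool_pos: [0.507, -0.0329, 0.3006]
tool_rot: [0.002, 1.0, 0.0, 0.002]
contact_force: [2.4, -8.0, 4.7]
gripper_width: 0.177
```

```bash
python3 go.py .507 -.033 .3; python3 -c "
from plant import manip; print(manip.job_done())"
```

```text
8.1833 [ 0.507  -0.0329  0.3006] yaw 0.0 0.176802741421083 [ 2.42 -8.03  4.66]
z [ 0.0045 -0.004  -1.    ] go mm [-0.   0.1  0.6]
the job is handed in; nothing more can be done
None
```

I pressed the start button to its stop and let it come back up while the shutter was still shut. Then I gripped the shutter block and slid it to the middle mark. I handed the job in at about 8.2 s while still holding it there. The hand-in gives no verdict, so these are my own last checks:

- **Button:** it travelled about 6 mm, from first contact at z ≈ 0.132 m to the stop at z ≈ 0.126 m, peaking near 15 N. The pictures afterwards show it up.
- **Shutter position:** the tool moved 29.3 mm while gripping. The spring reads about 8.0 N, against 7.9 N expected at half travel. The camera puts the grip and the half mark at the same y, within 0.4 mm.
- **Hold:** the tool stayed still over the last half second, and the grip opening held at about 15 mm on the 16 mm block.
- **Surroundings:** in the last picture the specimen sits in its cup. I did not measure the loupe, dish and vials again, but the arm never came down near them.

None of these checks failed. The one small disagreement is a steady upward force of about 4 to 5 N on the tool since the grip closed, probably from the gripped block.

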